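Unlatch and lift out the filter cassette

ROBOT

A 6-joint arm with a two-finger parallel gripper is mounted at the origin on a cart in front of the work surface, level with it; the furniture and walls round the work are solid. World frame = base frame: x ahead of the robot, y to its left, z up, the work surface at z = 0. Lengths are in mm, angles in rad, forces in N, time in s.
With the tool pointing down it reaches from about 425 to 950 mm from the base axis. Payload 14.7 kg.
Tool frame: the origin (TCP) lies at the very end of the fingers, on their centre line; the grasp point (between the pads) lies 19 mm behind it (bot.grip_depth is the distance from the TCP to the grasp point, in mm); z points along the fingers, y is the direction in which the jaws open and shut (so a half turn about z gives the same grasp; the last joint's range is limited). The gripper opens to 85 mm and grips with 20 to 120 N. Pads are 22 mm wide; open, the fingers measure 114 mm over their backs; the gripper's body (76 mm by 85 mm) begins 54 mm behind the grasp point. The pads swing forward as they close: fully open they stand 13 mm farther back than shut.
Start: joints at [1.191, 0.48, 1.596, -0, 1.065, -0.047], TCP at [212.325, 614.337, 231.297] pointing down, gripper open.
Joint ranges: [-2.75, 2.75], [-0.82, 2.05], [0.23, 2.67], [-1.56, 4.7], [0.09, 2.69], [-2.92, 2.92]. Speed limits (rad/s): [1.89, 1.89, 2.39, 3.01, 3.01, 3.01].

INTERFACE

Orientations are given as a unit quaternion [w, x, y, z].
In Python, from station import bot gives the robot as it stands.
- The arm moves only by the tool apply_moves, never from a script. Its arguments are lists of equal length, an entry for each row: "translation": the shift along the tool's x, y, z each as a share of 3 cm, from -1 to 1, a list of three; "yaw": the turn about the tool's z as a share of 5 degrees, from -1 to 1. In form: {"translation": [[dx, dy, dz], ...], "yaw": [yaw, ...]}. A call has 1 to 10 rows; each row shifts and turns the pose as measured when the row begins, along the tool's axes as they then stand; what a row does not reach is not made up. A row lasts 1/12 s, in which the tool goes at most 41.7 mm and 7.16 degrees, less where a joint would pass 70% of its speed; a pose out of reach is approached as far as the arm can. A call with a number of a shift or a turn outside -1 to 1 is refused whole. A call with a gripper value outside its range is refused whole. "grip" is the finger opening in mm, from 0 to 85.4, set as the call begins (left out, the last holds). The fingers move at their own pace and stop on an object; "squeeze" is the grip in N (left out, the last holds). Time passes only in rows, so rows that do not move let the fingers close. It gives the time, the measured TCP pose, the force and the opening at its end, in the units of the state.
- bot.read_state(): the state, without advancing time (a new reading comes with each control period).
- bot.camera(name): name is "scene" or "side" or "wrist"; returns the picture (400x640x3 uint8, red, green, blue); there is no depth.
- bot.camera_info(name): a dict with "camera_matrix" (3x3 intrinsics, pixels), "T" (4x4, takes a point from camera to world coordinates). Camera axes: x right, y up, looking along -z (the intrinsics and any distortion apply to the point x, -y, -z); pixel columns grow to the right and rows downward; lengths in mm; the calibration is good to about 2 mm. The wrist camera is an equidistant fisheye: a pixel r from the principal point sees the ray r / f radians off the axis. A picture is of the moment at which its call begins: read the wrist's pose just before it. camera_info takes no time and is no camera call; for the wrist camera it gives the pose at the moment of the call.
- bot.finish_job(): hands the job in, once; it reports no verdict.
Trained networks look in the newest picture that a camera, given by its name, has taken for a name from the list of things; names that differ only in an ending like _2 or _b are one class to them, and where a whole thing is asked for, a point or a joint stands for the part that bears it (a point fixed in the world has none). Each returns a list of dicts, best first, with "score" (0 to 1); they miss things now and then, are a little off and sometimes report something else, mostly with a low value. They report only what shows in the picture. A call takes as long as a camera call. They do not tell look-alikes from the thing itself.
- bot.boxes_of(camera, name): "centre" ([column, row] in pixels, amid what is visible of it).
The state is a dict: "time": time; "qpos": joint angles; "joint_velocities": joint speeds; "tau": joint torques, N m; "eef_pos": TCP position; "orientation": TCP orientation; "wrist_force": force on the tool from outside, world axes, zero at the start; "torque": the same for the moment, N m; "width": finger opening in mm.
Only numpy, scipy, OpenCV 4.12 (cv2) and the standard library are available. Lean on these libraries where they do the work, as an engineer would, in place of code of your own. Each camera call takes 0.05 s, during which the arm holds its last target.

TASK

Shut the beam before taking the filter out: turn the dial on top of the white filter unit until its pointed end meets the long raised index mark on the housing. Then pinch the cassette's two side catches fully together, lift the cassette straight up and clear of the unit, and finish the program while still holding it there, upright, steady and with the catches pinched, its underside at least 3 cm above the unit's top. Leave the dial on its mark and the things standing round about undisturbed.

Things in the scene. Friction and masses are not known exactly. Their poses are not given: they have to be found in the camera images.
- filter_unit: white low box fixed to the bench, 130 mm (x) by 210 mm (y) by 75 mm high; origin at the centre of its underside, z up. Position and yaw vary. Dial axis at (0, +55) mm of its frame, cassette well at (0, -55) mm. The well's mouth in the flat top is 31 mm (x) by 44 mm (y); a 6 mm thick lip on its two y sides holds the cassette's barbs; well floor at z = 23 mm.
- dial (a joint): angle of the dial (rad), positive counter-clockwise seen from above; 0 = its pointed end at the long index mark (pointing to the unit's -x side); starts between about 0.7 and 1.4, range -0.6 to 2.0. Turns with light friction (0.03 N m) and stays where left.
- dial_grip (a point): point on the axis of the black dial, 24 mm above the unit's top; turns with it, its -x axis points to the pointed end. The dial: a round skirt (radius 22 mm, 7 mm high) carrying an upright grip bar 12 mm thick, about 40 mm long, from 7 to 34 mm above the unit's top, lying along the pointing direction; one end is pointed and has a white line on top.
- index_mark (a point): middle of the long raised index mark on the unit's top, a dark 16 mm by 4 mm rib, 2 mm high, 34 mm from the dial's axis towards the unit's -x side. The other three ribs (at 40, 80 and 120 degrees) are short and thin and are only scale ticks.
- cassette: black loose filter cassette, 0.1 to 0.22 kg, 94 mm high, latched in the well; origin at the centre of its underside, axes parallel to the unit's when seated (origin then 23 mm above the unit's underside). Lower 52 mm inside the well (26 by 40 mm, 2 mm play); upper 42 mm above the unit's top: web 24 mm (x) by 12 mm (y), cap 28 by 26 mm on top, a grey finger paddle on each y side.
- cassette_grip (a point): point on the cassette's axis, midway between the two finger paddles, 74 mm above the cassette's underside; 22 mm above the unit's top while seated
- catch_left (a joint): travel (m) of the grey catch on the cassette's +y side, inwards along y: 0 = sprung out (latched), 0.009 = pressed home against its stop. Spring 2 N at rest, 6.5 N at home. The barb under the lip comes free at 5 mm of travel (7 mm if the cassette stands off-centre). Over both paddles: 54 mm at rest, 36 mm with both pinched home.
- paddle_left (a point): centre of the outer face of the +y catch's finger paddle, moving with it: a ribbed flat 24 mm wide (x) by 30 mm high, from 4 to 34 mm above the unit's top while seated, 27 mm from the cassette's axis when out; this point is 19 mm above the unit's top
- paddle_right (a point): the same on the -y catch
- catch_right (a joint): the same for the catch on the cassette's -y side, inwards towards +y
- dropper_2: bystander: small dropper bottle, 36 mm across, 97 mm high, stands off the unit's +y end; origin at the centre of its underside
- crucible: bystander: white crucible, 44 mm across, 32 mm high, off the unit's +y end; origin at the centre of its underside
- cuvette_box: bystander: black box 44 by 100 mm with clear cuvettes, 45 mm high, off the unit's -y end; origin at the centre of its underside
- tape_roll: bystander: roll of tape lying flat, 68 mm across, 24 mm high, ahead of the robot, left of the unit; origin at the centre of its underside
- flask_100: bystander: conical flask, 58 mm across, 105 mm high, right of the bench; origin at the centre of its underside
There are look-alikes about, which are no part of the job. There is more than one size of the cassette; the one meant has the size given above.

How it is judged (in metres and radians):
On the way, in this order (a step that is already met when the one before it is completed fails the run):
1. the dial's pointed end is at the long index mark (within 0.12 rad) (value of joint dial between -0.12 and 0.12 rad), for 0.3 s.
2. both catches are pinched in by more than 6 mm by the fingers (value of joint each of catch_left, catch_right above 0.006 m and contact force between the fingers and cassette above 1 N), for 0.2 s.
At the end, for the whole second after the job is handed in: The fingers hold the cassette by its two catches, each pressed in more than 6 mm, with its underside more than 30 mm above the unit's top, within 17 degrees of upright, at rest, touching the unit nowhere; the dial is within 0.12 rad of its index mark; no bystander has moved 30 mm or fallen over (all of step 1 and all of step 2 and z of cassette in the frame of filter_unit above 0.105 m and angle between each of cassette, dropper_2, crucible, cuvette_box, tape_roll, flask_100's own z axis and vertical below 0.3 rad and contact force between cassette and filter_unit below 0.2 N and linear speed of cassette below 0.05 m/s and distance of each of dropper_2, crucible, cuvette_box, tape_roll, flask_100 from where it was at the start of the episode below 0.03 m); the arm keeps its last pose, push and grip.
It fails at once if the cassette is lifted while the dial is off its mark (z of cassette in the frame of filter_unit above 0.038 m and (value of joint dial above 0.15 rad or value of joint dial below -0.15 rad)).
It fails at once if a bystander is pushed 30 mm or more (distance of any of dropper_2, crucible, cuvette_box, tape_roll, flask_100 from where it was at the start of the episode above 0.03 m).
It also fails if it takes over 48 s, if anything falls off the work surface, if the arm or the gripper's body presses on something with over 40 N, if the wrist force passes 120 N, or if a joint passes its speed limit or range.

## Working session

There is one attempt and no reset: what is moved stays moved. The work goes in short steps, Python scripts to look and compute and a tool call to move; the robot and the scene stay as the last step left them, time stands still between calls to the robot, and variables do not carry over. Pictures are saved under pics/ and viewed, and the job is handed in when it is done.

Besides the shell and the picture viewer there is one more tool, called after ">>>" in YAML: its name, and indented under it one key for each argument. apply_moves: Moves the arm, as the interface text tells. Shift numbers are shares of 3 cm and turn numbers shares of 5 degrees, none past 1 either way. Its arguments: {"type":"object","properties":{"translation":{"type":"array"},"yaw":{"type":"array"},"grip":{"type":"number"},"squeeze":{"type":"number"}},"required":["translation","yaw"]}

```bash
ls; mkdir -p pics
python3 - <<'E'
from station import bot
import cv2
s=bot.read_state();print(s)
for n in ["scene","side","wrist"]:
    im=bot.camera(n);cv2.imwrite(f"pics/{n}0.png",im[:,:,::-1])
    ci=bot.camera_info(n);print(n,ci)
    for t in ["filter_unit","dial","index_mark","cassette","paddle_left","paddle_right","dial_grip","cassette_grip","dropper_2","crucible","cuvette_box","tape_roll","flask_100"]:
        print(n,t,[(([round(float(c)) for c in d["centre"]]),round(d["score"],2)) for d in bot.boxes_of(n,t)][:4])
print(bot.read_state()["time"])
E
```

```text
pics
{'time': 0.0, 'qpos': array([ 1.19138554e+00,  4.80824962e-01,  1.59686182e+00,  1.42612244e-05,
        1.06511651e+00, -4.66028537e-02]), 'joint_velocities': array([ 0.00165501,  0.00200587, -0.00109309,  0.00110271,  0.00130443,
       -0.00132713]), 'tau': array([ 1.61379150e-03, -9.50622511e+01, -4.30198002e+01,  5.11519174e-04,
        1.18029019e-02,  1.10268360e-05]), 'eef_pos': array([212.17866366, 613.95852902, 230.68135024]), 'orientation': array([-1.34059477e-04,  1.65640444e-01,  9.86186025e-01, -5.90320574e-04]), 'wrist_force': array([ 0.7544731 , -0.34078327, -0.37556373]), 'torque': array([-0.00812407,  0.04266335,  0.04060722]), 'width': 85.09012231698838}
scene {'camera_matrix': array([[380.03996976,   0.        , 319.08533785],
       [  0.        , 380.03996976, 195.84853673],
       [  0.        ,   0.        ,   1.        ]]), 'T': array([[ 3.94434923e-01,  7.68637044e-01, -5.03605189e-01,
         5.13295819e+01],
       [-9.18873470e-01,  3.35648522e-01, -2.07392418e-01,
        -3.87760595e+02],
       [ 9.62484220e-03,  5.44552260e-01,  8.38671687e-01,

[... 2393 characters left out ...]
07704956e-02,
         6.37795161e+02],
       [-3.11454564e-04, -2.76975546e-01,  9.60876917e-01,
         3.74285796e+02],
       [ 0.00000000e+00,  0.00000000e+00,  0.00000000e+00,
         1.00000000e+00]])}
wrist filter_unit [([34, 380], 0.97)]
wrist dial []
wrist index_mark [([35, 376], 0.78)]
wrist cassette [([56, 356], 0.96), ([11, 384], 0.68), ([31, 396], 0.44)]
wrist paddle_left [([36, 398], 0.41)]
wrist paddle_right [([48, 359], 0.76), ([24, 396], 0.63)]
wrist dial_grip [([34, 396], 0.47)]
wrist cassette_grip [([54, 361], 0.91), ([32, 395], 0.69), ([10, 384], 0.67)]
wrist dropper_2 []
wrist crucible []
wrist cuvette_box [([31, 395], 0.45)]
wrist tape_roll []
wrist flask_100 []
2.1
```

View pics/scene0.png

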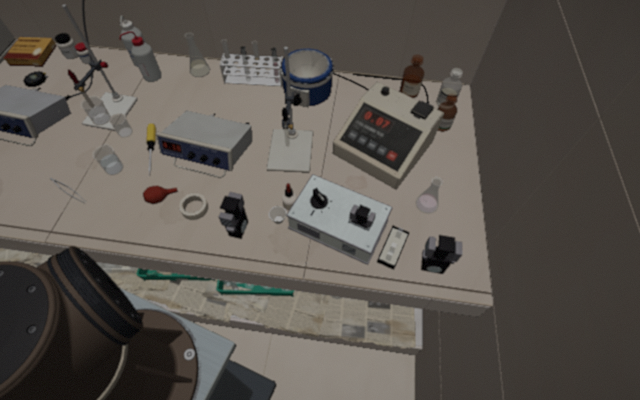

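View pics/side0.png

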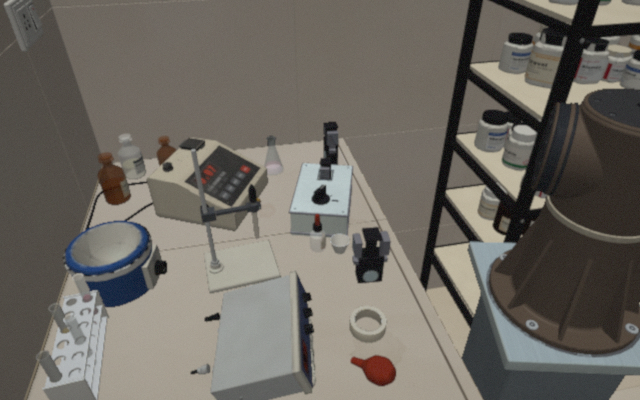

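Run:
```python
import cv2
a=cv2.imread("pics/scene0.png")[150:300,180:480];cv2.imwrite("pics/sc_crop.png",cv2.resize(a,None,fx=2.6,fy=2.6,interpolation=3))
a=cv2.imread("pics/side0.png")[110:275,220:440];cv2.imwrite("pics/si_crop.png",cv2.resize(a,None,fx=3.5,fy=3.5,interpolation=3))
```

```text
(no output)
```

View pics/sc_crop.png

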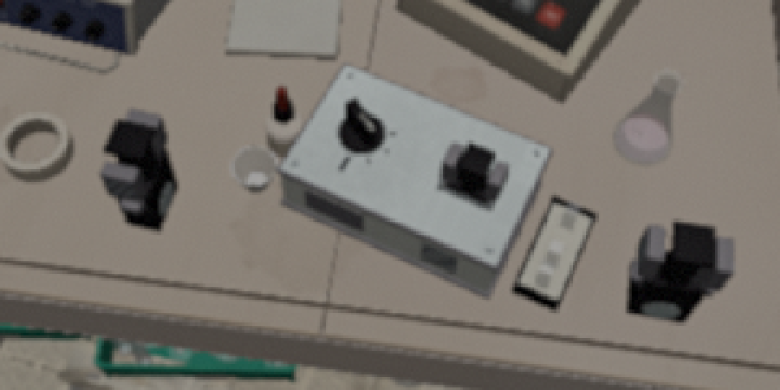

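View pics/si_crop.png

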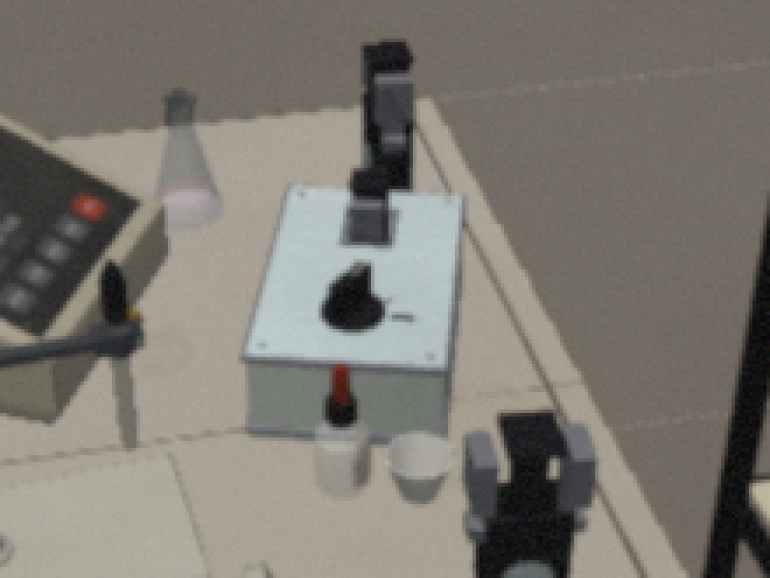

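The bench shows three cassettes in the scene picture: (233,213) and (439,254) stand free on the bench, and (362,214) sits in the white unit's well. Only the last is latched, 42 mm above the top, so it's the one meant. The long mark is at (313,213) on the robot side. Next I fit the unit's pose from its top corners in both views.

```bash
cat > h.py <<'E'
import numpy as np
from scipy.optimize import least_squares
from station import bot
def proj(cam,P,ci=None):
    ci=ci or bot.camera_info(cam);K=ci["camera_matrix"];T=ci["T"]
    p=(np.atleast_2d(P)-T[:3,3])@T[:3,:3]; p=p*[1,-1,-1]
    if cam=="wrist":
        r=np.hypot(p[:,0],p[:,1]);th=np.arctan2(r,p[:,2]);k=K[0,0]*th/np.maximum(r,1e-9)
        return np.c_[K[0,2]+k*p[:,0],K[1,2]+k*p[:,1]]
    q=p/p[:,2:];return (q@K.T)[:,:2]
def u2w(L,u):
    L=np.atleast_2d(L);c,s=np.cos(u[2]),np.sin(u[2])
    return np.c_[u[0]+c*L[:,0]-s*L[:,1],u[1]+s*L[:,0]+c*L[:,1],L[:,2]]
def ray_z(cam,px,z,ci=None):
    ci=ci or bot.camera_info(cam);K=ci["camera_matrix"];T=ci["T"]
    x=(px[0]-K[0,2])/K[0,0];y=(px[1]-K[1,2])/K[1,1]
    if cam=="wrist":
        r=np.hypot(x,y);d=np.array([np.sin(r)*x/r,-np.sin(r)*y/r,-np.cos(r)])
    else: d=np.array([x,-y,-1])
    d=T[:3,:3]@d;o=T[:3,3];return o+d*(z-o[2])/d[2]
E
python3 - <<'E'
from h import *
C=np.array([[65,105,75],[65,-105,75],[-65,105,75],[-65,-105,75]])
sc=np.array([[314.6,176.2],[391.5,207.7],[288.8,216.2],[371.2,251.9]])
si=np.array([[289.4,212],[302.9,163.1],[348.3,215.7],[352.3,165.7]])
for n,f in dict(scene=sc,side=si).items():
    for p in f: print(n,ray_z(n,p,75).round(1))
r=least_squares(lambda u:np.r_[(proj("scene",u2w(C,u))-sc).ravel(),(proj("side",u2w(C,u))-si).ravel()],[500,-100,0],x_scale=[10,10,.1])
print(r.x,r.fun.round(1))
u=r.x
for n in("scene","side"):
    print(n,"dial,cass,mark",proj(n,u2w([[0,55,99],[0,-55,97],[-34,55,77]],u)).round(1).tolist())
print(bot.read_state()["time"])
for n,p in(("dropper",(291,198)),("cruc",(279,215)),("cuv",(392,242)),("tape",(188,202)),("flask",(430,198)),("decoyL",(233,213)),("decoyR",(439,254))):
    print(n,ray_z("scene",p,30).round())
E
```

```text
scene [ 563.2 -163.9   75. ]
scene [ 551.8 -368.1   75. ]
scene [ 433.5 -154.9   75. ]
scene [ 424.3 -361.    75. ]
side [ 567.6 -154.1   75. ]
side [ 554.5 -367.9   75. ]
side [ 433.6 -146.9   75. ]
side [ 423.4 -360.9   75. ]
[ 4.94269927e+02 -2.60380162e+02 -5.53810740e-02] [-1.5 -1.2  0.5 -0.4 -0.8 -1.   0.2  0.4  1.4 -1.3  0.4 -0.2 -0.7 -1.4
 -0.1 -0.1]
scene dial,cass,mark [[319.6, 196.9], [362.9, 215.6], [313.1, 212.8]]
side dial,cass,mark [[321.3, 191.3], [325.9, 167.1], [335.7, 199.8]]
2.1
dropper [ 506. -123.   30.]
cruc [ 449. -118.   30.]
cuv [ 490. -396.   30.]
tape [392. 109.  30.]
flask [ 648. -449.   30.]
decoyL [409. -11.  30.]
decoyR [ 504. -507.   30.]
```

```bash
cat >> h.py <<'E'
def toolY(q):
    from scipy.spatial.transform import Rotation as R
    y=R.from_quat([q[1],q[2],q[3],q[0]]).apply([0,1,0]);return np.degrees(np.arctan2(y[1],y[0]))
def plan(pos,yd,tgt,yt,n,gain=1.0):
    """n rows straight to tgt(world) turning toolY yd->yt (deg, signed diff)"""
    step=(np.array(tgt)-pos)/n;dy=(yt-yd)/n;rows=[];yaw=[]
    a=yd
    for i in range(n):
        t=np.radians(a);X=np.array([np.cos(t+np.pi/2),np.sin(t+np.pi/2),0]);Y=np.array([np.cos(t),np.sin(t),0])
        rows.append([round(float(v)/30*gain,2) for v in(step@X,step@Y,-step[2])]);yaw.append(round(float(-dy/5*gain),2));a+=dy
    return rows,yaw
def show():
    s=bot.read_state();print("t",round(s["time"],2),s["eef_pos"].round(1),"Y",round(toolY(s["orientation"]),1),"F",s["wrist_force"].round(1),"w",round(s["width"],1),"q",s["qpos"].round(2));return s
E
python3 - <<'E'
from h import *
s=show()
print(plan(s["eef_pos"],70.9,[400,350,230],30.9,10))
print(plan(np.array([400,350,230]),30.9,[450,50,230],-9.1,10))
print(plan(np.array([450,50,230]),-9.1,[485,-200,230],-37,9))
E
```

```text
t 2.1 [212.3 614.4 231.3] Y 70.9 F [-0.2 -0.2 -0.4] w 85.3 q [ 1.19  0.48  1.6  -0.    1.07 -0.05]
([[-0.88, -0.63, 0.0], [-0.92, -0.57, 0.0], [-0.96, -0.5, 0.0], [-0.99, -0.43, 0.0], [-1.02, -0.36, 0.0], [-1.04, -0.29, 0.0], [-1.06, -0.22, 0.0], [-1.07, -0.14, 0.0], [-1.08, -0.07, 0.0], [-1.08, 0.01, 0.0]], [0.8, 0.8, 0.8, 0.8, 0.8, 0.8, 0.8, 0.8, 0.8, 0.8])
([[-0.94, -0.37, -0.0], [-0.97, -0.3, -0.0], [-0.99, -0.24, -0.0], [-1.0, -0.17, -0.0], [-1.01, -0.1, -0.0], [-1.01, -0.03, -0.0], [-1.01, 0.05, -0.0], [-1.01, 0.12, -0.0], [-1.0, 0.19, -0.0], [-0.98, 0.25, -0.0]], [0.8, 0.8, 0.8, 0.8, 0.8, 0.8, 0.8, 0.8, 0.8, 0.8])
([[-0.89, 0.27, -0.0], [-0.88, 0.32, -0.0], [-0.86, 0.37, -0.0], [-0.84, 0.42, -0.0], [-0.81, 0.46, -0.0], [-0.79, 0.5, -0.0], [-0.76, 0.55, -0.0], [-0.73, 0.59, -0.0], [-0.7, 0.62, -0.0]], [0.62, 0.62, 0.62, 0.62, 0.62, 0.62, 0.62, 0.62, 0.62])
```

>>> apply_moves:
  translation:
    - [-0.88,-0.63,0]
    - [-0.92,-0.57,0]
    - [-0.96,-0.5,0]
    - [-0.99,-0.43,0]
    - [-1,-0.36,0]
    - [-1,-0.29,0]
    - [-1,-0.22,0]
    - [-1,-0.14,0]
    - [-1,-0.07,0]
    - [-1,0,0]
  yaw: [0.8,0.8,0.8,0.8,0.8,0.8,0.8,0.8,0.8,0.8]
  grip: 60

```text
time: 2.93
eef_pos: [393.7, 350.0, 230.8]
orientation: [-0.0, 0.502, 0.865, 0.002]
wrist_force: [0.4, 0.4, 0.6]
width: 59.9
```

>>> apply_moves:
  translation:
    - [-0.94,-0.37,0]
    - [-0.97,-0.3,0]
    - [-0.99,-0.24,0]
    - [-1,-0.17,0]
    - [-1,-0.1,0]
    - [-1,-0.03,0]
    - [-1,0.05,0]
    - [-1,0.12,0]
    - [-1,0.19,0]
    - [-0.98,0.25,0]
  yaw: [0.8,0.8,0.8,0.8,0.8,0.8,0.8,0.8,0.8,0.8]

```text
time: 3.77
eef_pos: [435.6, 36.0, 231.1]
orientation: [0.0, 0.779, 0.627, 0.005]
wrist_force: [0.1, 0.5, 0.0]
width: 60.0
```

>>> apply_moves:
  translation:
    - [-0.89,0.27,0]
    - [-0.88,0.32,0]
    - [-0.86,0.37,0]
    - [-0.84,0.42,0]
    - [-0.81,0.46,0]
    - [-0.79,0.5,0]
    - [-0.76,0.55,0]
    - [-0.5,0.4,0]
  yaw: [0.62,0.62,0.62,0.62,0.62,0.62,0.62,0.62]

```text
time: 4.43
eef_pos: [450.7, -192.7, 231.9]
orientation: [0.001, 0.901, 0.433, 0.007]
wrist_force: [0.3, 0.1, 0.3]
width: 60.1
```

```bash
cat > look.py <<'E'
import sys,cv2
from h import *
show()
ci=bot.camera_info("wrist");im=bot.camera("wrist");cv2.imwrite(sys.argv[1],im[:,:,::-1])
import pickle;pickle.dump(ci,open(sys.argv[1]+".pkl","wb"))
E
python3 look.py pics/w1.png
python3 - <<'E'
from h import *
u=[494.27,-260.4,-0.0554]
print(proj("wrist",u2w([[0,55,109],[-34,55,77],[0,-55,117]],u)).round())
E
```

```text
t 4.43 [ 450.7 -192.7  231.9] Y -38.6 F [0.3 0.1 0.3] w 60.1 q [-0.47  0.25  1.96  0.01  0.92  0.19]
[[369. 171.]
 [335. 185.]
 [429. 263.]]
```

View pics/w1.png

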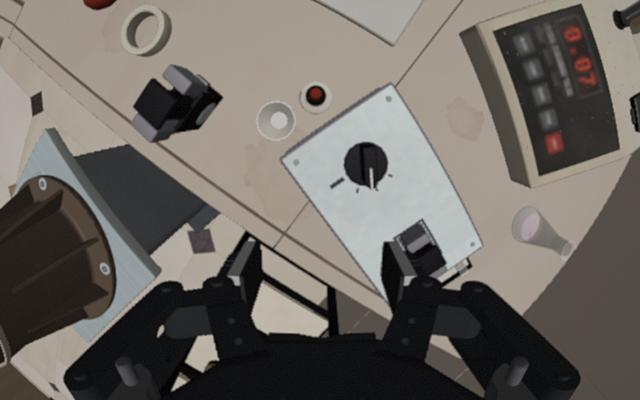

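Run:
```python
import cv2
a=cv2.imread("pics/w1.png")[75:315,265:495];a=cv2.resize(a,None,fx=2.5,fy=2.5,interpolation=3);cv2.imwrite("pics/w1c.png",a)
b=cv2.imread("pics/w1.png")[130:205,320:410];cv2.imwrite("pics/w1d.png",cv2.resize(b,None,fx=8,fy=8,interpolation=3))
```

```text
(no output)
```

View pics/w1c.png

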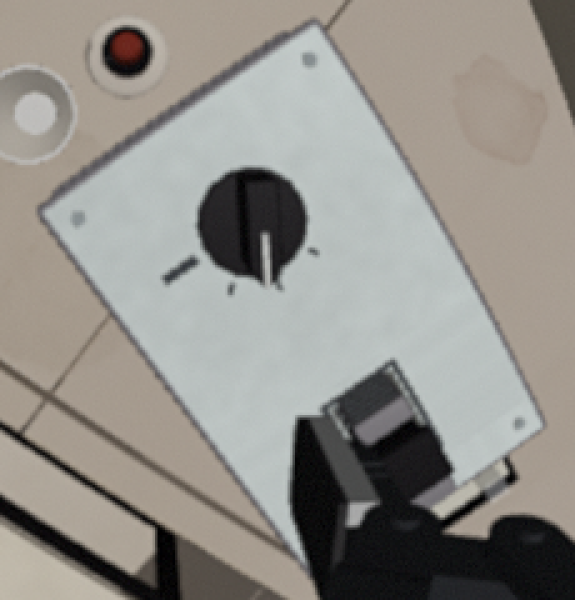

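View pics/w1d.png

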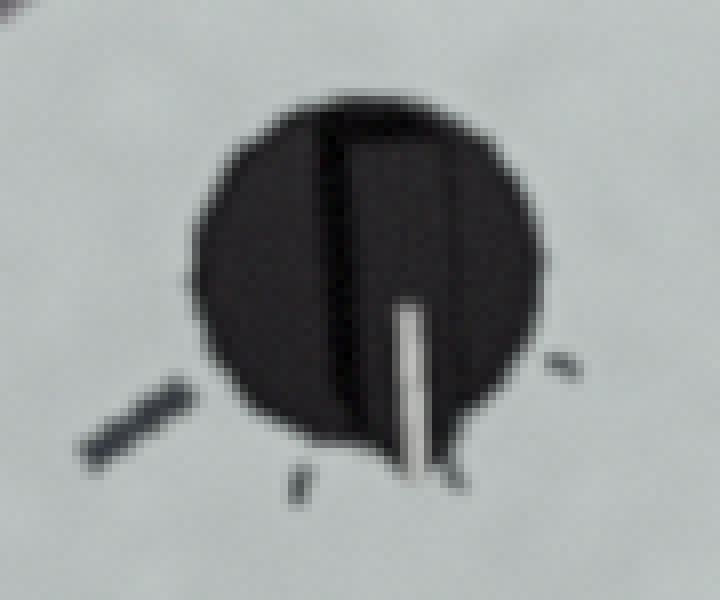

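Run:
```python
from h import *
import pickle
ci=pickle.load(open("pics/w1.png.pkl","rb"))
C=np.array([[65,105,75],[65,-105,75],[-65,105,75],[-65,-105,75]])
sc=np.array([[314.6,176.2],[391.5,207.7],[288.8,216.2],[371.2,251.9]])
si=np.array([[289.4,212],[302.9,163.1],[348.3,215.7],[352.3,165.7]])
W=np.array([[392.2,82.2],[483,245.4],[281,159.4],[331.9,186.9],[343.1,178.75],[366,163.5]])
L=np.array([*C[:3],[-42,55,77],[-26,55,77],[0,55,79]])
f=lambda u:(proj("wrist",u2w(L,u),ci)-W)
r=least_squares(lambda u:f(u).ravel(),[494,-260,-.05],x_scale=[10,10,.1]);print(r.x,r.fun.reshape(-1,2).round(1).tolist())
r2=least_squares(lambda u:np.r_[f(u).ravel(),(proj("scene",u2w(C,u))-sc).ravel(),(proj("side",u2w(C,u))-si).ravel()],[500,-100,0],x_scale=[10,10,.1]);print(r2.x)
for u in(r.x,r2.x):
    a=ray_z("wrist",(371,167.75),109,ci);b=ray_z("wrist",(371.9,189.4),109,ci);d=b-a
    print("theta",np.degrees(np.arctan2(d[1],d[0])-u[2])-180,"axis",u2w([0,55,0],u),"cass",u2w([0,-55,0],u),a,b)
    ph=np.arctan2(*(b-u2w([0,55,109],u)[0])[[1,0]]); print(np.degrees(ph-u[2])-180)
    print("dropper",ray_z("wrist",(316,96),95,ci),"cruc",ray_z("wrist",(277,120),5,ci))
```

```text
[ 4.96478958e+02 -2.57316006e+02 -5.94663306e-02] [[-0.9, 1.9], [-0.9, -0.9], [1.4, -0.1], [-1.1, -0.0], [1.0, -1.0], [0.1, -0.3]]
[ 4.96071591e+02 -2.57754627e+02 -6.00433708e-02]
theta -300.77920699921384 axis [[ 499.7476784  -202.41322447    0.        ]] cass [[ 493.21023662 -312.21878833    0.        ]] [ 500.06988441 -201.79041846  109.        ] [ 489.00140165 -218.08552914  109.        ]
-301.0307093432207
dropper [ 501.57648756 -122.43540141   95.        ] cruc [ 450.3796359  -110.40695203    5.        ]
theta -300.7461450353496 axis [[ 499.3719923  -202.85373996    0.        ]] cass [[ 492.7711894  -312.65551317    0.        ]] [ 500.06988441 -201.79041846  109.        ] [ 489.00140165 -218.08552914  109.        ]
-300.8088289768258
dropper [ 501.57648756 -122.43540141   95.        ] cruc [ 450.3796359  -110.40695203    5.        ]
```

Run:
```python
from h import *
s=show()
print(plan(s["eef_pos"],toolY(s["orientation"]),[499.5,-202.6,135],-34.4,4))
```

```text
t 4.48 [ 451.4 -195.1  232. ] Y -38.9 F [ 1.7 -2.3 -0.1] w 60.1 q [-0.48  0.25  1.96  0.01  0.92  0.2 ]
([[0.2, 0.35, 0.81], [0.2, 0.36, 0.81], [0.19, 0.36, 0.81], [0.18, 0.36, 0.81]], [-0.23, -0.23, -0.23, -0.23])
```

>>> apply_moves:
  translation:
    - [0.2,0.35,0.8]
    - [0.2,0.36,0.8]
    - [0.19,0.36,0.8]
    - [0.18,0.36,0.8]
    - [0,0,0]
  yaw: [-0.23,-0.23,-0.23,-0.23,0]
  grip: 45

```text
time: 4.9
eef_pos: [504.3, -207.5, 135.6]
orientation: [0.005, 0.885, 0.465, 0.009]
wrist_force: [-2.5, 0.0, -0.8]
width: 44.8
```

```bash
python3 look.py pics/w2.png
python3 - <<'E'
from h import *
s=show()
print(plan(s["eef_pos"],toolY(s["orientation"]),[499.5,-202.6,87],-34.4,3))
E
```

```text
t 4.9 [ 504.3 -207.5  135.6] Y -34.6 F [-2.5  0.  -0.8] w 44.8 q [-0.45  0.45  1.95  0.01  0.73  0.14]
t 4.95 [ 503.7 -207.4  137.2] Y -34.6 F [-0.5  0.3  0.7] w 44.9 q [-0.45  0.45  1.95  0.01  0.73  0.14]
([[0.02, -0.07, 0.56], [0.02, -0.07, 0.56], [0.02, -0.07, 0.56]], [-0.01, -0.01, -0.01])
```

View pics/w2.png

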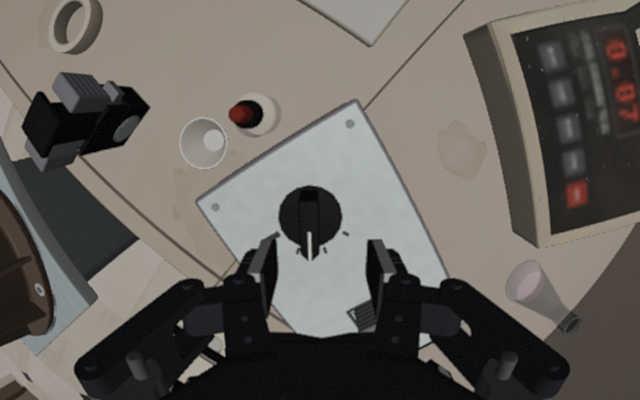

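The dial bar lies along the image's vertical at column 310 with the jaws at 269 and 374, so the tool needs about 6 mm left. That matches the planned −6.3 mm in tool y. Descending.

>>> apply_moves:
  translation:
    - [0.02,-0.1,0.55]
    - [0.02,-0.07,0.55]
    - [0.02,-0.05,0.55]
    - [0,0,0]
  yaw: [0,0,0,0]

```text
time: 5.28
eef_pos: [500.4, -202.3, 91.4]
orientation: [0.006, 0.886, 0.464, 0.01]
wrist_force: [-1.1, 0.8, -0.4]
width: 45.3
```

```bash
python3 look.py pics/w3.png; python3 -c "
from h import *
show();print(proj('wrist',[499.5,-202.6,109]))"
```

```text
t 5.28 [ 500.4 -202.3   91.4] Y -34.7 F [-1.1  0.8 -0.4] w 45.3 q [-0.45  0.51  1.99  0.01  0.62  0.15]
t 5.33 [ 501.1 -202.7   92.8] Y -34.7 F [-0.  -0.8  0. ] w 44.8 q [-0.45  0.51  1.99  0.01  0.62  0.15]
[[319.54042361 270.79912754]]
```

View pics/w3.png

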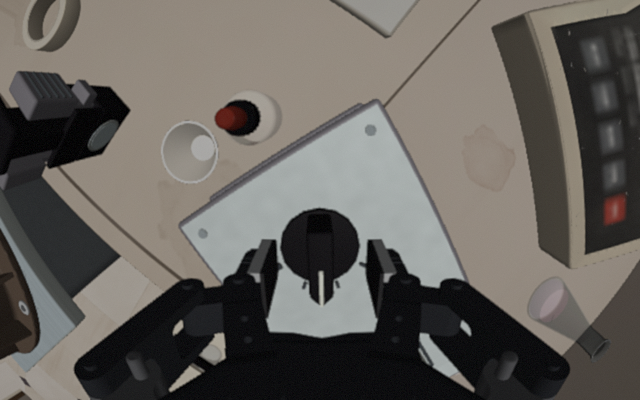

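The bar is now centred between the jaws at column 320. I go down a little and close.

>>> apply_moves:
  translation:
    - [0,-0.03,0.17]
    - [0,0,0]
    - [0,0,0]
    - [0,0,0]
    - [0,0,0]
    - [0,0,0]
  yaw: [0,0,0,0,0,0]
  grip: 5
  squeeze: 25

```text
time: 5.83
eef_pos: [499.9, -201.7, 91.7]
orientation: [0.007, 0.886, 0.463, 0.011]
wrist_force: [4.6, -0.9, -19.2]
width: 11.3
```

```bash
python3 look.py pics/w4.png
```

```text
t 5.83 [ 499.9 -201.7   91.7] Y -34.8 F [  4.6  -0.9 -19.2] w 11.3 q [-0.45  0.51  2.    0.01  0.62  0.15]
```

View pics/w4.png

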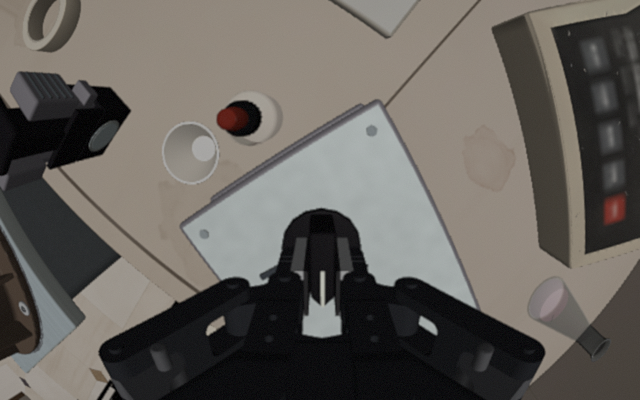

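>>> apply_moves:
  translation:
    - [0,0,0]
    - [0,0,0]
    - [0,0,0]
    - [0,0,0]
    - [0,0,0]
    - [0,0,0]
    - [0,0,0]
    - [0,0,0]
    - [0,0,0]
    - [0,0,0]
  yaw: [0.5,1,1,1,1,1,1,1,1,1]

```text
time: 6.72
eef_pos: [500.4, -202.7, 91.7]
orientation: [0.002, 0.999, 0.05, 0.013]
wrist_force: [2.5, -1.5, -17.1]
width: 11.2
```

```bash
python3 -c "
from h import *
show()"
```

```text
t 6.72 [ 500.4 -202.7   91.7] Y -84.3 F [  2.5  -1.5 -17.1] w 11.2 q [-0.45  0.51  1.99  0.01  0.62  1.01]
```

>>> apply_moves:
  translation:
    - [0,0,0]
    - [0,0,0]
    - [0,0,0]
  yaw: [1,0.8,0]

```text
time: 6.97
eef_pos: [500.4, -202.9, 91.7]
orientation: [0.001, 0.999, -0.036, 0.013]
wrist_force: [3.8, 0.2, -15.9]
width: 11.5
```

```bash
python3 look.py pics/w5.png
python3 - <<'E'
import cv2
b=cv2.imread("pics/w5.png")[150:350,200:440];cv2.imwrite("pics/w5d.png",cv2.resize(b,None,fx=3,fy=3,interpolation=3))
E
```

```text
t 6.97 [ 500.4 -202.9   91.7] Y -94.1 F [  3.8   0.2 -15.9] w 11.5 q [-0.45  0.51  1.99  0.01  0.62  1.19]
```

View pics/w5d.png

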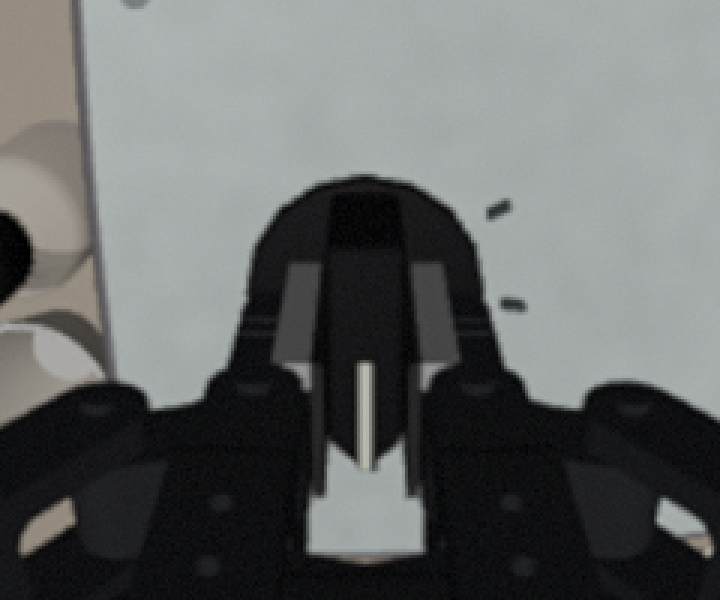

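>>> apply_moves:
  translation:
    - [0,0,0]
    - [0,0,0]
    - [0,0,0]
    - [0,0,0]
    - [0,0,-0.5]
    - [0,0,-1]
    - [0,0,-1]
    - [0,0,-1]
    - [0,0,0]
  yaw: [0,0,0,0,0,0,0,0,0]
  grip: 40

```text
time: 7.77
eef_pos: [497.9, -202.9, 203.0]
orientation: [0.002, 1.0, -0.027, 0.013]
wrist_force: [1.7, -0.6, 2.4]
width: 39.7
```

```bash
python3 look.py pics/w6.png
```

```text
t 7.77 [ 497.9 -202.9  203. ] Y -93.1 F [ 1.7 -0.6  2.4] w 39.7 q [-0.45  0.34  1.91  0.01  0.87  1.17]
```

View pics/w6.png

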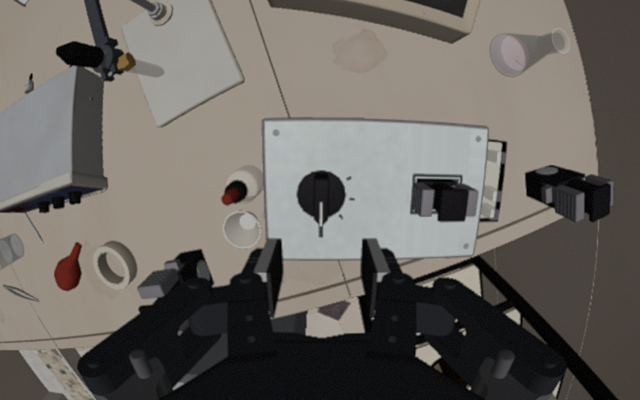

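Run:
```python
import cv2
im=cv2.imread("pics/w6.png")
cv2.imwrite("pics/w6a.png",cv2.resize(im[160:250,280:370],None,fx=6,fy=6,interpolation=3))
cv2.imwrite("pics/w6b.png",cv2.resize(im[110:265,255:495],None,fx=3.2,fy=3.2,interpolation=3))
```

```text
(no output)
```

View pics/w6a.png

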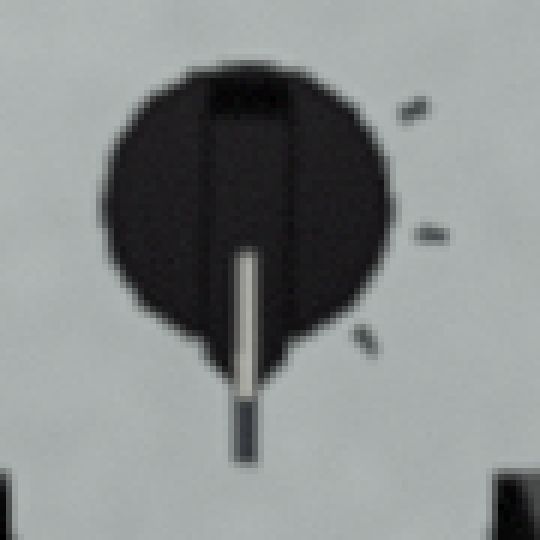

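View pics/w6b.png

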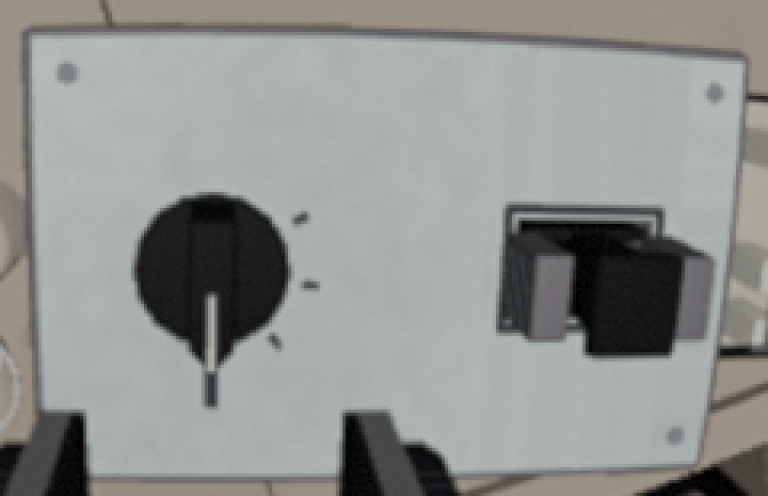

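The dial's white line ends exactly at the long mark (picture 321,232), so it's on its mark. I refit the unit from this view and take the cassette itself from its cap.

Run:
```python
from h import *
import pickle
ci=pickle.load(open("pics/w6.png.pkl","rb"))
L=np.array([[65,105,75],[65,-105,75],[-65,105,75],[-65,-105,75],[0,55,79]])
W=np.array([[263.4,120],[487.8,127.2],[268.1,259],[472.8,255.3],[321.3,193.75]])
r=least_squares(lambda u:(proj("wrist",u2w(L,u),ci)-W).ravel(),[494,-260,-.05],x_scale=[10,10,.1]);u=r.x
print(u,np.degrees(u[2]),r.fun.reshape(-1,2).round(1).tolist());print("axis",u2w([0,55,0],u),"cass",u2w([0,-55,0],u))
# cap top corners from crop
for p in[(588,255),(675,253),(672,355),(586,355)]:
    P=ray_z("wrist",(255+p[0]/3.2,110+p[1]/3.2),117,ci);print(P.round(1))
s=show()
t=u2w([0,-55,0],u)[0]
print(plan(s["eef_pos"],toolY(s["orientation"]),[493,t[1],150],np.degrees(u[2])-90,5))
```

```text
[ 4.95986940e+02 -2.57202193e+02 -5.86980115e-02] -3.36314832588534 [[0.8, 1.0], [-1.1, 1.4], [1.3, -1.7], [-0.9, -1.7], [-0.6, 0.1]]
axis [[ 499.21347736 -202.29691581    0.        ]] cass [[ 492.76040322 -312.1074701     0.        ]]
[ 506.9 -297.7  117. ]
[ 506.2 -322.7  117. ]
[ 478.3 -324.   117. ]
[ 480.3 -298.5  117. ]
t 7.82 [ 497.3 -202.6  200.9] Y -93.1 F [0.5 0.1 0.1] w 39.7 q [-0.45  0.35  1.91  0.01  0.86  1.17]
([[0.01, 0.73, 0.34], [0.01, 0.73, 0.34], [0.01, 0.73, 0.34], [0.01, 0.73, 0.34], [0.01, 0.73, 0.34]], [0.01, 0.01, 0.01, 0.01, 0.01])
```

>>> apply_moves:
  translation:
    - [0.01,0.73,0.3]
    - [0.01,0.73,0.3]
    - [0.01,0.73,0.3]
    - [0.01,0.73,0.3]
    - [0.01,0.65,0.3]
    - [0,0,0]
    - [0,0,0]
  yaw: [0,0,0,0,0,0,0]
  grip: 75

```text
time: 8.4
eef_pos: [493.3, -313.0, 151.8]
orientation: [0.001, 1.0, -0.024, 0.013]
wrist_force: [-0.1, -0.1, 0.3]
width: 75.0
```

```bash
python3 look.py pics/w7.png;python3 -c "
from h import *
s=show();print(proj('wrist',[493,-311.5,117]));print(plan(s['eef_pos'],toolY(s['orientation']),[493,-311.5,82],-93.4,5))"
```

```text
t 8.4 [ 493.3 -313.   151.8] Y -92.8 F [-0.1 -0.1  0.3] w 75.0 q [-0.63  0.47  1.85  0.02  0.8   0.98]
t 8.45 [ 493.2 -312.8  151.8] Y -92.8 F [-0.1 -1.  -0.9] w 75.2 q [-0.62  0.47  1.85  0.02  0.8   0.98]
[[319.95928769 230.4289916 ]]
([[-0.0, -0.01, 0.47], [-0.0, -0.01, 0.47], [-0.0, -0.01, 0.47], [-0.0, -0.01, 0.47], [-0.0, -0.01, 0.47]], [0.03, 0.03, 0.03, 0.03, 0.03])
```

View pics/w7.png

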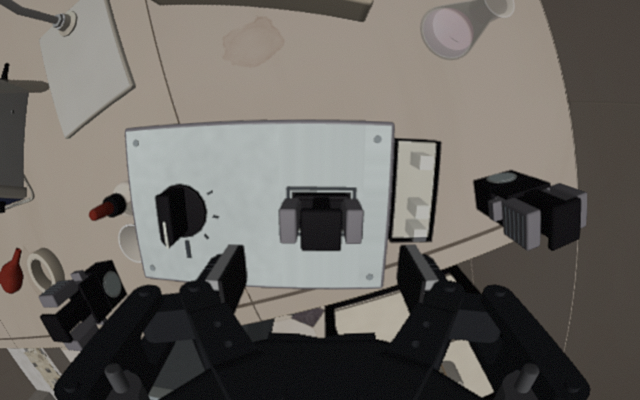

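>>> apply_moves:
  translation:
    - [0,-0.02,0.5]
    - [0,0,0.5]
    - [0,0,0.5]
    - [0,0,0.45]
    - [0,0,0.3]
    - [0,0,0]
  yaw: [0.1,0,0,0,0,0]

```text
time: 8.95
eef_pos: [495.8, -308.0, 82.9]
orientation: [0.002, 1.0, -0.027, 0.013]
wrist_force: [-0.8, 0.2, 0.0]
width: 75.2
```

```bash
python3 look.py pics/w8.png;python3 -c "
from h import *
s=show();print(proj('wrist',[493,-311.5,117]))"
```

```text
t 8.95 [ 495.8 -308.    82.9] Y -93.0 F [-0.8  0.2  0. ] w 75.2 q [-0.62  0.57  1.9   0.02  0.65  0.99]
t 9.0 [ 496.  -308.2   83.7] Y -93.1 F [-0.3  0.9 -0.2] w 74.9 q [-0.62  0.56  1.9   0.02  0.65  0.99]
[[331.06316197 292.65629892]]
```

View pics/w8.png

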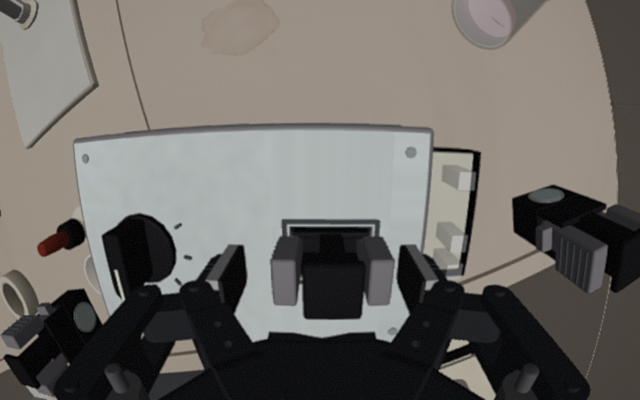

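The cassette cap is at column 333 against jaw mid 321. The tool's slight tilt made it drift 3–4 mm, so I correct that before closing.

>>> apply_moves:
  translation:
    - [-0.09,0.13,0.03]
    - [0,0,0]
    - [0,0,0]
  yaw: [0.05,0,0]

```text
time: 9.25
eef_pos: [493.8, -312.0, 84.5]
orientation: [0.002, 0.999, -0.028, 0.014]
wrist_force: [-0.2, 0.1, 0.6]
width: 75.1
```

```bash
python3 -c "
from h import *
s=show();print(proj('wrist',[493,-311.7,117]))"
```

```text
t 9.25 [ 493.8 -312.    84.5] Y -93.3 F [-0.2  0.1  0.6] w 75.1 q [-0.62  0.56  1.9   0.02  0.65  0.99]
[[322.15960804 287.51746075]]
```

Centred. Closing, with a slight lowering while the pads are still clear.

>>> apply_moves:
  translation:
    - [0,0,0.13]
    - [0,0,0]
    - [0,0,0]
    - [0,0,0]
    - [0,0,0]
    - [0,0,0]
    - [0,0,0]
    - [0,0,0]
  yaw: [0,0,0,0,0,0,0,0]
  grip: 20
  squeeze: 45

```text
time: 9.92
eef_pos: [495.6, -313.2, 84.2]
orientation: [0.004, 0.999, -0.029, 0.017]
wrist_force: [0.5, 0.0, -0.8]
width: 29.7
```

```bash
python3 look.py pics/w9.png;python3 -c "
from h import *
show()"
```

```text
t 9.92 [ 495.6 -313.2   84.2] Y -93.3 F [ 0.5  0.  -0.8] w 29.7 q [-0.62  0.56  1.9   0.02  0.65  0.99]
t 9.97 [ 495.6 -313.2   84.1] Y -93.3 F [ 0.6  0.2 -1.5] w 29.7 q [-0.62  0.56  1.9   0.02  0.65  0.99]
```

View pics/w9.png

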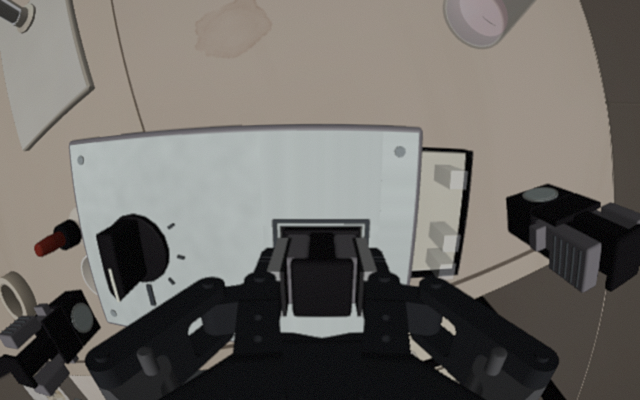

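Run:
```python
import cv2,numpy as np
from h import *
for n in("w8","w9"):
    im=cv2.imread(f"pics/{n}.png")[200:345,220:440]
    im=np.clip(im.astype(float)*1.8,0,255).astype('uint8')
    cv2.imwrite(f"pics/{n}c.png",cv2.resize(im,None,fx=3.4,fy=3.4,interpolation=3))
a=bot.camera("side");a=a[100:230,260:400,::-1];cv2.imwrite("pics/s9.png",cv2.resize(a,None,fx=4.4,fy=4.4,interpolation=3))
```

```text
(no output)
```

View pics/w9c.png

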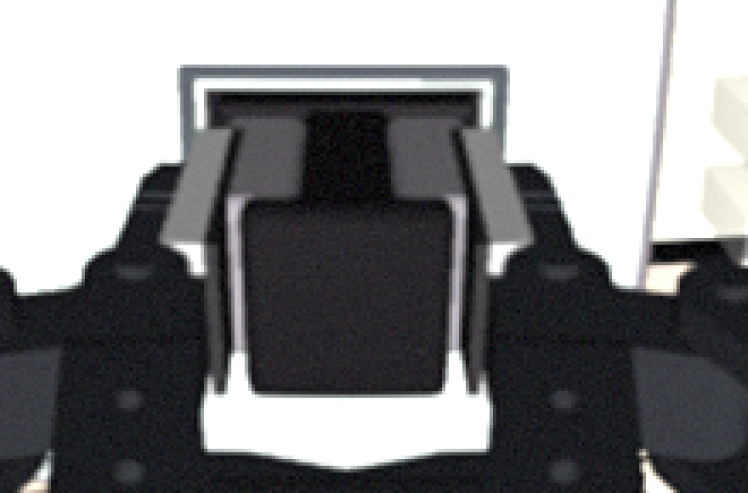

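View pics/s9.png

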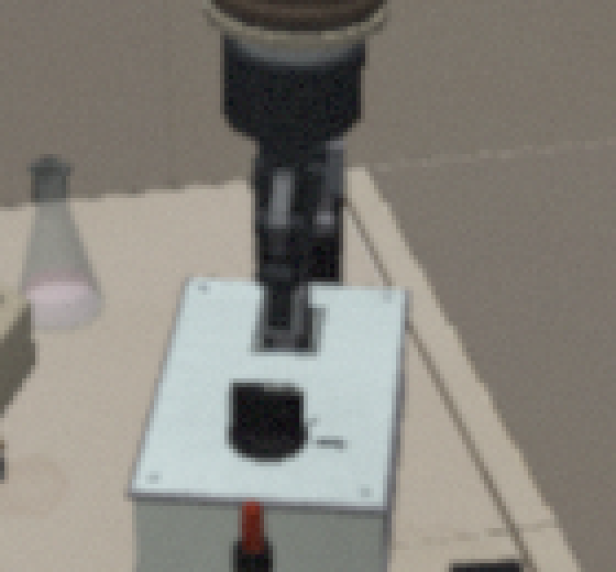

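Both pads lie on the grey paddles, which are pressed to about equal depth beside the cap. The width of 29.7 mm is under the stated 36 mm, so they look home (travel over 6 mm). I work out a straight world-vertical lift next.

Run:
```python
from h import *
from scipy.spatial.transform import Rotation as R
s=show();q=s["orientation"];M=R.from_quat([q[1],q[2],q[3],q[0]]).as_matrix()
print(M.round(3)); print("1 cm up:",(M.T@[0,0,10/30]).round(3))
```

```text
t 10.02 [ 495.6 -313.2   84.1] Y -93.3 F [ 0.7  0.2 -1.2] w 29.8 q [-0.62  0.56  1.9   0.02  0.65  0.99]
[[ 0.998 -0.058  0.033]
 [-0.058 -0.998 -0.008]
 [ 0.034  0.006 -0.999]]
1 cm up: [ 0.011  0.002 -0.333]
```

>>> apply_moves:
  translation:
    - [0.01,0,-0.25]
    - [0.01,0,-0.25]
    - [0.01,0,-0.25]
    - [0,0,0]
  yaw: [0,0,0,0]

```text
time: 10.35
eef_pos: [495.4, -312.9, 108.3]
orientation: [0.003, 0.999, -0.029, 0.016]
wrist_force: [1.0, 0.2, 0.1]
width: 29.5
```

```bash
python3 look.py pics/w10.png
python3 - <<'E'
import cv2
im=cv2.imread("pics/w10.png")[90:345,50:470];cv2.imwrite("pics/w10c.png",cv2.resize(im,None,fx=1.9,fy=1.9,interpolation=3))
E
```

```text
t 10.35 [ 495.4 -312.9  108.3] Y -93.3 F [1.  0.2 0.1] w 29.5 q [-0.62  0.53  1.88  0.02  0.7   0.99]
```

View pics/w10c.png

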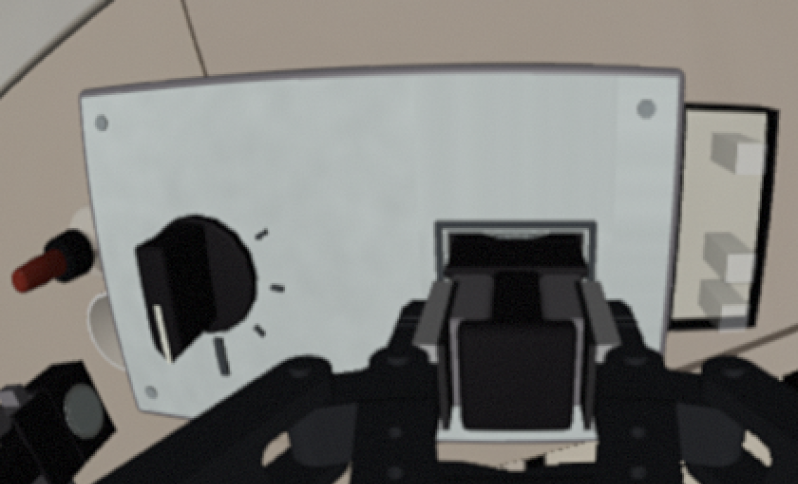

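The cassette stays put between the pads and its body is rising in the mouth. I continue up.

>>> apply_moves:
  translation:
    - [0.02,0,-0.4]
    - [0.02,0,-0.5]
    - [0.02,0,-0.5]
    - [0.02,0,-0.5]
    - [0.02,0,-0.4]
    - [0.01,0,-0.3]
    - [0,0,-0.15]
    - [0,0,0]
    - [0,0,0]
    - [0,0,0]
  yaw: [0,0,0,0,0,0,0,0,0,0]

```text
time: 11.23
eef_pos: [494.8, -311.6, 193.4]
orientation: [0.003, 0.999, -0.029, 0.015]
wrist_force: [0.6, -0.4, -1.8]
width: 29.8
```

```bash
python3 look.py pics/w11.png
python3 - <<'E'
import cv2,numpy as np
from h import *
a=cv2.imread("pics/w11.png")
b=bot.camera("side")[:,:,::-1][60:240,230:420]; c=bot.camera("scene")[:,:,::-1][120:300,240:480]
cv2.imwrite("pics/s11.png",np.hstack([cv2.resize(b,(422,400),interpolation=3),cv2.resize(c,(370,400)[:0] or (370,278),interpolation=3) if 0 else cv2.resize(c,(378,400),interpolation=3)]))
show()
E
```

```text
t 11.23 [ 494.8 -311.6  193.4] Y -93.3 F [ 0.6 -0.4 -1.8] w 29.8 q [-0.62  0.42  1.81  0.02  0.88  1.  ]
t 11.38 [ 494.7 -311.5  193.2] Y -93.3 F [-0.  -0.4 -1.5] w 29.8 q [-0.62  0.42  1.81  0.02  0.88  1.  ]
```

View pics/w11.png

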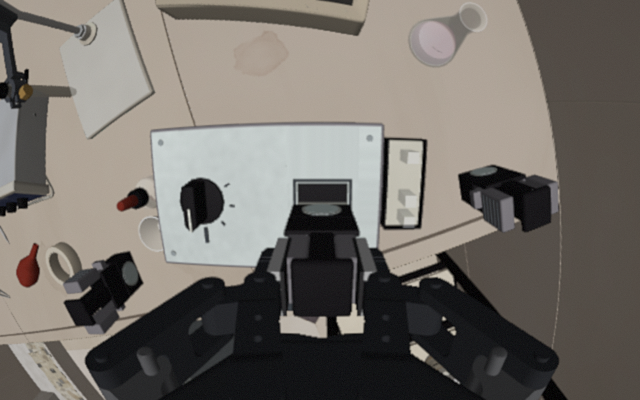

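View pics/s11.png

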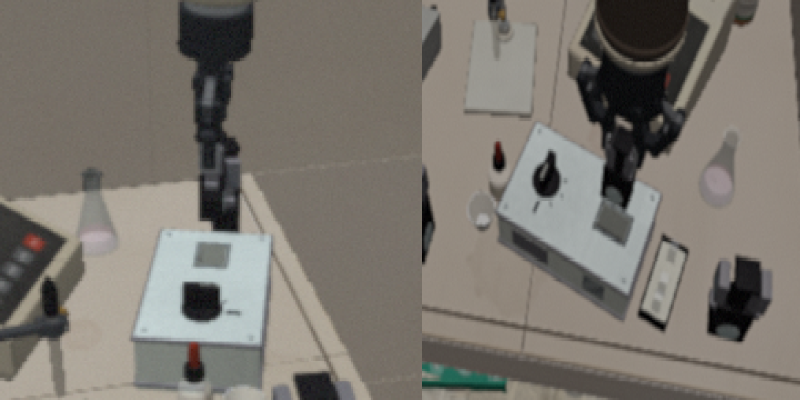

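The cassette is out and the well is empty. As a last check I project the expected white-line ends and mark for dial = 0 and ±0.12 rad into w11.

Run:
```python
from h import *
import pickle,cv2
ci=pickle.load(open("pics/w11.png.pkl","rb"));u=[496,-257.3,-.0587]
for th in(-.12,0,.12):
    c,s=np.cos(th),np.sin(th)
    print(th,proj("wrist",u2w([[-c*r,55-s*r,109] for r in(2,22)],u),ci).round(1).tolist())
print(proj("wrist",u2w([[-26,55,77],[-42,55,77]],u),ci).round(1).tolist())
im=cv2.imread("pics/w11.png")[170:250,170:245];cv2.imwrite("pics/w11d.png",cv2.resize(im,None,fx=7,fy=7,interpolation=3))
```

```text
-0.12 [[188.6, 212.2], [188.9, 234.7]]
0 [[188.8, 212.2], [191.7, 234.9]]
0.12 [[189.1, 212.2], [194.5, 234.8]]
[[204.9, 226.9], [206.9, 242.6]]
```

View pics/w11d.png

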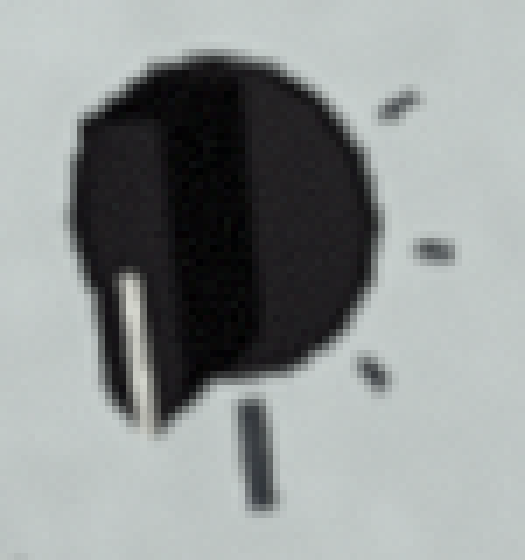

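The line's slope is 0.139 against 0.128 expected for dial = 0 (0.239 at +0.12), so the dial is within about 0.02 rad. Handing in.

```bash
python3 -c "
from h import *
show();print(bot.finish_job())"
```

```text
t 11.38 [ 494.7 -311.5  193.2] Y -93.3 F [-0.  -0.4 -1.5] w 29.8 q [-0.62  0.42  1.81  0.02  0.88  1.  ]
the job is handed in; nothing more can be done
None
```

I turned the dial about 59° clockwise onto the long index mark, pinched both catches at 45 N, and lifted the cassette straight up. I handed the job in at 11.4 s, still holding it.

**Last checks**
- **Dial:** the white line's slope in the final wrist picture puts it about 0.01–0.02 rad from its mark.
- **Cassette height:** its underside is about 57 mm above the unit's top, worked out from the tool's height. The well shows empty in the side and wrist pictures.
- **Upright:** the tool leans by about 2°.
- **Steady:** the force reading shows about 1.5 N of load.
- **Bystanders:** they look unmoved in the pictures. I did not re-measure their positions.

**One disagreement:** the finger opening reads 29.8 mm, but the sheet gives 36 mm with both catches home. The pads sit evenly on both paddles, and 6 mm of travel on each side corresponds to 42 mm, so I took the catches as fully pinched. I had no direct reading of their travel.

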